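Find the rocking corner of the waffle iron and press its shim flat

TASK

The waffle iron rocks: one of the four corners of its base plate stands on a loose foot and gives way under a push. Press down on the corners with a fingertip to find the one that rocks, then press the tab of that corner's shim (the one standing up just in front of that corner) down until it lies fully flat. Leave the other three shims standing, do not shove or lift the iron, and leave the two mugs, the measuring cup and the egg cup where they are.

Things in the scene. Friction and masses are not known exactly. Their poses are not given: they have to be found in the camera images.
- iron: White waffle iron (184 x 122 mm, top 127 mm above the worktop) fixed on an aluminium base plate, 2.2 kg, loose. The plate is 10 mm thick, I-shaped: crossbars 40 mm (x) by 300 mm (y) lie 70 mm in front of and behind the middle; their ends are the corners. Origin: centre of the plate's underside, 48 mm above the worktop; x to the back, y left, z up. Stands free on four feet.
- corner_front_left (a point): Middle of the upper face of the plate's front left corner, where to press; over a foot, 58 mm above the worktop, 125 mm beside the iron's middle. Three corners are firm (give under 1.5 mm at 15 N). One stands on a loose foot: at 2 to 7 N it sinks 8 mm and stops; the foot stays sunk and the plate may tip to and fro. They look alike.
- corner_front_right (a point): Middle of the upper face of the plate's front right corner, where to press; over a foot, 58 mm above the worktop, 125 mm beside the iron's middle. Three corners are firm (give under 1.5 mm at 15 N). One stands on a loose foot: at 2 to 7 N it sinks 8 mm and stops; the foot stays sunk and the plate may tip to and fro. They look alike.
- corner_back_left (a point): Middle of the upper face of the plate's back left corner, where to press; over a foot, 58 mm above the worktop, 125 mm beside the iron's middle. Three corners are firm (give under 1.5 mm at 15 N). One stands on a loose foot: at 2 to 7 N it sinks 8 mm and stops; the foot stays sunk and the plate may tip to and fro. They look alike.
- corner_back_right (a point): Middle of the upper face of the plate's back right corner, where to press; over a foot, 58 mm above the worktop, 125 mm beside the iron's middle. Three corners are firm (give under 1.5 mm at 15 N). One stands on a loose foot: at 2 to 7 N it sinks 8 mm and stops; the foot stays sunk and the plate may tip to and fro. They look alike.
- shim_1_tab (a point): Point to press on top of shim 1's sloping tab (steel, 26 mm wide), 9 mm from its free end, some 65 mm above the worktop. Each corner has one shim, its tab standing in front of it (-x of the iron), this point about 45 mm from the corner's middle in plan. Which shim is at which corner varies: go by position. Pressed straight down here, the tab swings down and stops.
- shim_1 (a joint): Angle of shim 1, rad: 0 to 0.08 as found, tab sloping up at about 50 degrees; 0.9 pressed fully flat (tab level, its top 18 mm above the worktop, a hard stop). The hinge lies level under the corner, 61 mm along the tab from the shim_1_tab point. It takes 3 to 6 N and stays where it is left.
- shim_2_tab (a point): Point to press on top of shim 2's sloping tab (steel, 26 mm wide), 9 mm from its free end, some 65 mm above the worktop. Each corner has one shim, its tab standing in front of it (-x of the iron), this point about 45 mm from the corner's middle in plan. Which shim is at which corner varies: go by position. Pressed straight down here, the tab swings down and stops.
- shim_2 (a joint): Angle of shim 2, rad: 0 to 0.08 as found, tab sloping up at about 50 degrees; 0.9 pressed fully flat (tab level, its top 18 mm above the worktop, a hard stop). The hinge lies level under the corner, 61 mm along the tab from the shim_2_tab point. It takes 3 to 6 N and stays where it is left.
- shim_3_tab (a point): Point to press on top of shim 3's sloping tab (steel, 26 mm wide), 9 mm from its free end, some 65 mm above the worktop. Each corner has one shim, its tab standing in front of it (-x of the iron), this point about 45 mm from the corner's middle in plan. Which shim is at which corner varies: go by position. Pressed straight down here, the tab swings down and stops.
- shim_3 (a joint): Angle of shim 3, rad: 0 to 0.08 as found, tab sloping up at about 50 degrees; 0.9 pressed fully flat (tab level, its top 18 mm above the worktop, a hard stop). The hinge lies level under the corner, 61 mm along the tab from the shim_3_tab point. It takes 3 to 6 N and stays where it is left.
- shim_4_tab (a point): Point to press on top of shim 4's sloping tab (steel, 26 mm wide), 9 mm from its free end, some 65 mm above the worktop. Each corner has one shim, its tab standing in front of it (-x of the iron), this point about 45 mm from the corner's middle in plan. Which shim is at which corner varies: go by position. Pressed straight down here, the tab swings down and stops.
- shim_4 (a joint): Angle of shim 4, rad: 0 to 0.08 as found, tab sloping up at about 50 degrees; 0.9 pressed fully flat (tab level, its top 18 mm above the worktop, a hard stop). The hinge lies level under the corner, 61 mm along the tab from the shim_4_tab point. It takes 3 to 6 N and stays where it is left.
- foot_1 (a joint): How far the rubber foot beside shim 1 (under the same corner) has sunk into its holder, m: 0 as found; a loose foot goes to 0.008 when its corner is pressed and stays there, a firm one never passes 0.001.
- foot_2 (a joint): How far the rubber foot beside shim 2 (under the same corner) has sunk into its holder, m: 0 as found; a loose foot goes to 0.008 when its corner is pressed and stays there, a firm one never passes 0.001.
- foot_3 (a joint): How far the rubber foot beside shim 3 (under the same corner) has sunk into its holder, m: 0 as found; a loose foot goes to 0.008 when its corner is pressed and stays there, a firm one never passes 0.001.
- foot_4 (a joint): How far the rubber foot beside shim 4 (under the same corner) has sunk into its holder, m: 0 as found; a loose foot goes to 0.008 when its corner is pressed and stays there, a firm one never passes 0.001.
- mug_1: pale stoneware mug, 80 mm wide, 85 mm high, left of the board; loose bystander, origin at the centre of its underside.
- mug_2: grey stoneware mug, 80 mm wide, 85 mm high, right of the board; loose bystander, origin at the centre of its underside.
- measure: stainless measuring cup, 52 mm wide, 50 mm high, on the board behind the iron; loose bystander, origin at the centre of its underside.
- eggcup: white china egg cup, 40 mm wide, 42 mm high, on the board in front of the iron; loose bystander, origin at the centre of its underside.

How it is judged:
By the outcome, as a careful person would: the job done as asked, in the order asked, and still so for the second after the job is handed in, with the robot touching nothing.
It also fails if it takes over 67 s, if anything falls off the work surface, if the arm or the gripper's body presses on something with over 40 N, if the wrist force passes 120 N, or if a joint passes its speed limit or range.

ROBOT

A 7-joint arm with a two-finger parallel gripper is mounted at the origin on the work surface. World frame = base frame: x ahead of the robot, y to its left, z up, the work surface at z = 0. Lengths are in m, angles in rad, forces in N, time in s.
With the tool pointing down it reaches from about 0.4 to 0.85 m from the base axis. Payload 4.5 kg.
Tool frame: the origin (TCP) lies midway between the tips of the shut fingers; the grasp point (between the pads) lies 19 mm behind it; y points along the fingers, z is the direction in which the jaws open and shut, and the axes are right-handed (so a half turn about y gives the same grasp; the last joint's range is limited). The gripper opens to 88 mm and grips with 3 to 60 N. Pads are 18 mm wide; open, the fingers measure 123 mm over their backs; the gripper's body (75 mm by 187 mm) begins 45 mm behind the grasp point.
Start: joints at [1.213, 0.689, -0.195, 1.565, 0.157, 0.902, -0.215], TCP at [0.239, -0.578, 0.239] pointing down, gripper open.
Joint ranges: [-3.01, 3.01], [-0.46, 2.08], [-1.47, 1.51], [0.13, 2.56], [-1, 4.14], [0.04, 2.09], [-2.66, 2.66]. Speed limits (rad/s): [2.57, 2.57, 3.14, 3.14, 3.14, 3.14, 3.14].

INTERFACE

Orientations are given as [roll, pitch, yaw] about the fixed x, y, z axes, in that order (R = Rz(yaw) Ry(pitch) Rx(roll)).
In Python, from workcell import r gives the robot as it stands.
- The arm moves only by the shell command python3 -m creep 'ROWS' [OPENING] [FORCE]. ROWS is JSON, a list of rows, each a list of 2 entries, a list of its own where there are three numbers: the shift along the world's x, y, z in m, then the turn, a rotation vector about the world's x, y, z in rad. In form: [[[dx, dy, dz], [wx, wy, wz]], ...]. A call has 1 to 8 rows; each row shifts and turns the commanded pose from where the row before left it; what a row does not reach is not made up. A row lasts 1/8 s, in which the tool goes at most 62.5 mm and 10.7 degrees, less where a joint would pass 70% of its speed; a pose out of reach is approached as far as the arm can. A call with a gripper value outside its range is refused whole. OPENING is the opening in per cent of the stroke, from 0 (shut) to 100 (fully open), set as the call begins (- or left out, the last holds). The fingers move at their own pace and stop on an object; FORCE is the grip in N (left out, the last holds). Time passes only in rows, so rows that do not move let the fingers close. It gives the time, the measured TCP pose, the force and the opening at its end, in the units of the state.
- r.observe(): the state, without advancing time (a new reading comes with each control period).
- r.grab_frame(name): name is "side" or "top"; returns the picture (400x640x3 uint8, red, green, blue); there is no depth.
- r.get_calibration(name): a dict with "K" (3x3 intrinsics, pixels), "extrinsics" (4x4, takes a point from camera to world coordinates). Camera axes: x right, y up, looking along -z (the intrinsics and any distortion apply to the point x, -y, -z); pixel columns grow to the right and rows downward; lengths in m; the calibration is good to about 2 mm. A picture is of the moment at which its call begins. get_calibration takes no time and is no camera call.
- r.close_job(): hands the job in, once; it reports no verdict.
The state is a dict: "t": time; "joint_positions": joint angles; "qd": joint speeds; "joint_torque": joint torques, N m; "tool_pos": TCP position; "tcp_rot": TCP orientation; "wrist_force": force on the tool from outside, world axes, zero at the start; "torque": the same for the moment, N m; "grip_width": opening from 0.0 (shut) to 1.0 (fully open).
Only numpy, scipy, OpenCV 4.12 (cv2) and the standard library are available. Lean on these libraries where they do the work, as an engineer would, in place of code of your own. Each camera call takes 0.05 s, during which the arm holds its last target.

## Working session

There is one attempt and no reset: what is moved stays moved. The work goes in short steps, Python scripts to look and compute and a shell command to move; the robot and the scene stay as the last step left them, time stands still between calls to the robot, and variables do not carry over. Pictures are saved under pics/ and viewed, and the job is handed in when it is done.

```bash
mkdir -p pics; ls; python3 - <<'E'
from workcell import r
import cv2
s=r.observe(); print({k:(v if not hasattr(v,'round') else v) for k,v in s.items()})
for n in("side","top"):
    f=r.grab_frame(n); cv2.imwrite(f"pics/{n}0.png",f[:,:,::-1]); c=r.get_calibration(n); print(n,c)
E
```

```text
pics
{'t': 0.0, 'joint_positions': array([ 1.21279288,  0.69001951, -0.19452771,  1.56634249,  0.15729434,
        0.90254566, -0.21511462]), 'qd': array([-1.48691430e-03,  5.51754881e-04,  8.90342088e-04,  5.43053256e-04,
       -5.65417188e-04,  6.18080247e-05,  1.01317745e-03]), 'joint_torque': array([ 3.42363173e-04, -5.27569306e+01, -1.26690645e+00, -1.53426397e+01,
       -5.26798808e-02,  6.58236619e-03,  1.76346362e-04]), 'tool_pos': array([ 0.2383697 , -0.5770519 ,  0.23788865]), 'tcp_rot': array([-1.57271427e+00, -1.29470955e-04, -2.74971240e+00]), 'wrist_force': array([-0.81161467,  0.2375496 ,  0.35001055]), 'torque': array([-0.03804338,  0.0244996 ,  0.03215405]), 'grip_width': 1.0011134237590733}
side {'K': array([[464.53523611,   0.        , 321.08029566],
       [  0.        , 464.53523611, 197.89444477],
       [  0.        ,   0.        ,   1.        ]]), 'extrinsics': array([[-0.74525887,  0.44560607, -0.49600852,  0.1059461 ],
       [-0.6666632 , -0.51160957,  0.54204781,  0.53813509],
       [-0.01222291,  0.73463657,  0.67835073,  0.74047992],
       [ 0.        ,  0.        ,  0.        ,  1.        ]])}
top {'K': array([[370.93762601,   0.        , 313.64272939],
       [  0.        , 370.93762601, 192.95826013],
       [  0.        ,   0.        ,   1.        ]]), 'extrinsics': array([[ 0.02437811,  0.98601926, -0.16483847,  0.43350891],
       [-0.99956347,  0.02128822, -0.02048592,  0.00402744],
       [-0.0166904 ,  0.16526593,  0.98610781,  0.81145029],
       [ 0.        ,  0.        ,  0.        ,  1.        ]])}
```

View pics/side0.png

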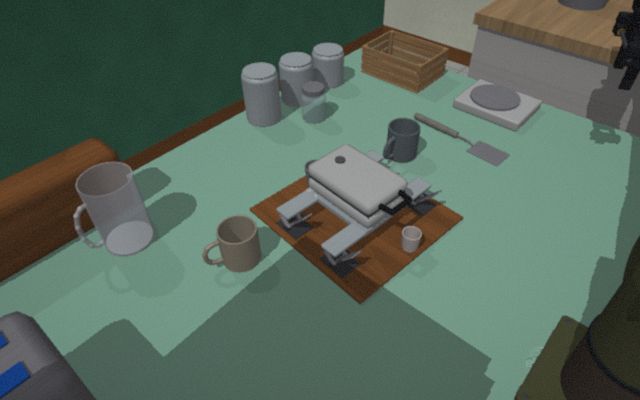

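View pics/top0.png

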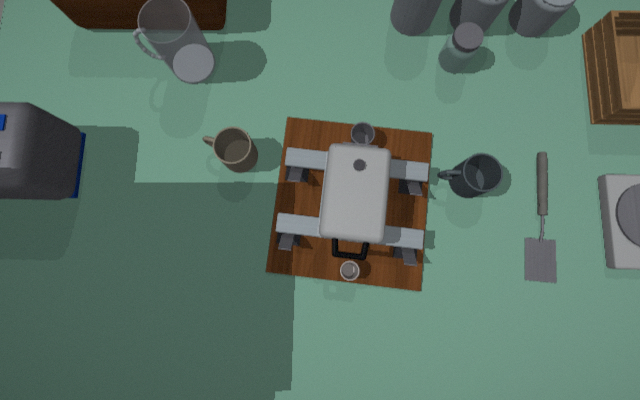

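The top view shows the iron at about (355,193), its crossbar ends at about (287,158), (427,170), (279,225), (420,239), and the shim tabs below each end. I'll crop and enlarge both views.

```bash
python3 - <<'E'
import cv2
i=cv2.imread("pics/top0.png")[110:300,260:440]; cv2.imwrite("pics/topc.png",cv2.resize(i,None,fx=4,fy=3.15,interpolation=cv2.INTER_CUBIC) if 0 else cv2.resize(i,(540,570),interpolation=cv2.INTER_CUBIC))
i=cv2.imread("pics/side0.png")[130:300,240:470]; cv2.imwrite("pics/sidec.png",cv2.resize(i,(690,510),interpolation=cv2.INTER_CUBIC))
E
```

```text
(no output)
```

View pics/topc.png

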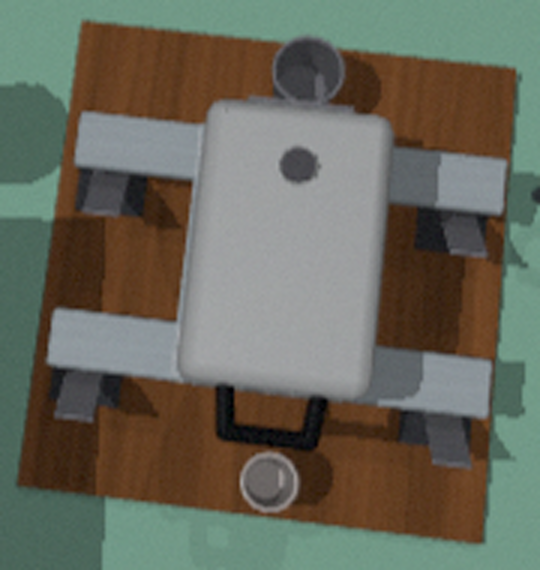

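View pics/sidec.png

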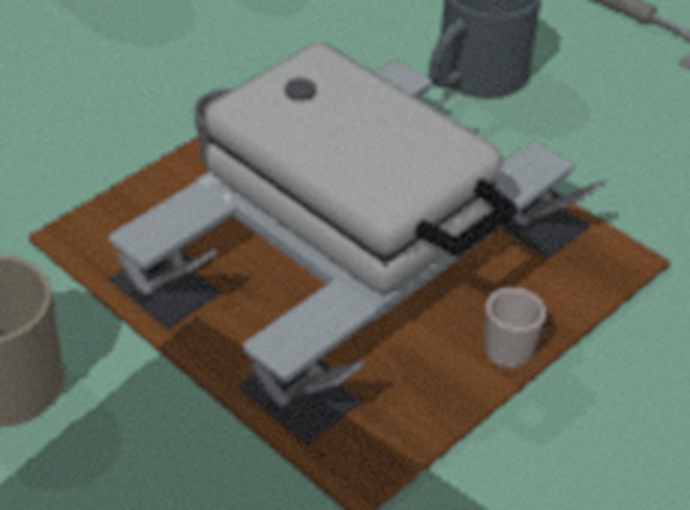

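```bash
cat > h.py <<'E'
import numpy as np
from workcell import r
def ray(n,u,v):
    c=r.get_calibration(n);K=c["K"];T=c["extrinsics"]
    d=np.array([(u-K[0,2])/K[0,0],-(v-K[1,2])/K[1,1],-1.]);return T[:3,3],T[:3,:3]@d
def px(n,u,v,z):
    o,d=ray(n,u,v);return o+d*(z-o[2])/d[2]
def proj(n,p):
    c=r.get_calibration(n);K=c["K"];T=c["extrinsics"]
    q=T[:3,:3].T@(np.array(p)-T[:3,3]);return K[0,2]-K[0,0]*q[0]/q[2],K[1,2]+K[1,1]*q[1]/q[2]
E
python3 - <<'E'
from h import *
from scipy.spatial.transform import Rotation as R
def t(a):return px("top",a[0]/3+260-1/3,a[1]/3+110-1/3,a[2])
def s(a):return px("side",a[0]/3+240-1/3,a[1]/3+130-1/3,a[2])
pts=[(82,113),(75,165),(507,160),(503,214),(55,310),(47,362),(490,362),(487,417)]
mod=np.array([(90,150),(50,150),(90,-150),(50,-150),(-50,150),(-90,150),(-50,-150),(-90,-150)])/1e3
W=np.array([t(p+(.058,)) for p in pts])[:,:2]
m=mod-mod.mean(0);w=W-W.mean(0)
th=np.arctan2((m[:,0]*w[:,1]-m[:,1]*w[:,0]).sum(),(m*w).sum())
c=W.mean(0);Rm=np.array([[np.cos(th),-np.sin(th)],[np.sin(th),np.cos(th)]])
print(c,np.degrees(th));print(((m@Rm.T)-w)*1e3)
for n,q in dict(FL=(-70,125),FR=(-70,-125),BL=(70,125),BR=(70,-125)).items():
    print(n,(c+Rm@np.array(q)/1e3).round(4),"tab guess",(c+Rm@(np.array(q)+(-45,0))/1e3).round(4))
# tab end mids in topc at z~.072
for n,e,b in (("FL",(75,417),(88,370)),("FR",(455,464),(437,412)),("BL",(99,213),(110,175)),("BR",(472,252),(455,212))):
    E=t(e+(.071,));B=t(b+(.05,)); print(n,"end",E.round(4),"mid",B.round(4))
# side check : plate corners
for n,a in (("FLof",(262,375)),("FLob",(245,348)),("BLob",(112,240)),("BLof",(123,262))): print(n,s(a+(.058,)).round(4))
i=dict(FLof=(-90,150),FLob=(-50,150),BLob=(90,150),BLof=(50,150))
for k,q in i.items(): print(k,(c+Rm@np.array(q)/1e3).round(4))
for n,p in (("measure",(308,70,.05)),("egg",(269,480,.042)),): print(n,t(p).round(3))
print(px("top",237,145,.085),px("top",480,172,.085))
print(R.from_euler("xyz",r.observe()["tcp_rot"]).as_matrix().round(3))
E
```

```text
[ 0.55339878 -0.06087702] -5.5951419113957925
[[ 1.96230646  1.47937889]
 [-0.27979867  1.8581955 ]
 [ 0.65807528 -1.2684878 ]
 [-0.95040629 -1.11476689]
 [ 1.91595623  1.74659763]
 [-2.45304069  1.65130193]
 [ 1.16307823 -2.6907571 ]
 [-2.01617055 -1.66146215]]
FL [0.4959 0.0704] tab guess [0.4511 0.0747]
FR [ 0.4715 -0.1785] tab guess [ 0.4268 -0.1741]
BL [0.6353 0.0567] tab guess [0.5905 0.0611]
BR [ 0.6109 -0.1921] tab guess [ 0.5661 -0.1877]
FL end [0.4444 0.074  0.071 ] mid [0.4766 0.0683 0.05  ]
FR end [ 0.4201 -0.1748  0.071 ] mid [ 0.4539 -0.1684  0.05  ]
BL end [0.5817 0.0628 0.071 ] mid [0.6133 0.0576 0.05  ]
BR end [ 0.5603 -0.1888  0.071 ] mid [ 0.5919 -0.1831  0.05  ]
FLof [0.4897 0.1046 0.058 ]
FLob [0.5131 0.0947 0.058 ]
BLob [0.6507 0.0812 0.058 ]
BLof [0.6293 0.0915 0.058 ]
FLof [0.4785 0.0972]
FLob [0.5183 0.0933]
BLob [0.6576 0.0796]
BLof [0.6178 0.0835]
measure [ 0.693 -0.081  0.05 ]
egg [ 0.406 -0.056  0.042]
[0.65060939 0.17766278 0.085     ] [ 0.60435931 -0.31082863  0.085     ]
[[-0.924 -0.001  0.382]
 [-0.382  0.001 -0.924]
 [ 0.    -1.    -0.002]]
```

```bash
python3 -m creep '[[[0.0146,0.025,0],[0,0,0.0675]],[[0.0146,0.025,0],[0,0,0.0675]],[[0.0146,0.025,0],[0,0,0.0675]],[[0.0146,0.025,0],[0,0,0.0675]],[[0.0146,0.025,0],[0,0,0.0675]],[[0.0146,0.025,0],[0,0,0.0675]],[[0.0146,0.025,0],[0,0,0.0675]],[[0.0146,0.025,0],[0,0,0.0675]]]' 0 20; python3 - <<'E'
from h import *
s=r.observe();print(s["joint_positions"].round(3),s["tool_pos"].round(4),s["tcp_rot"].round(3))
E
```

```text
t: 1.1
tool_pos: [0.3563, -0.3761, 0.2387]
tcp_rot: [-1.571, 0.0, -2.206]
wrist_force: [0.4, -1.1, -0.3]
grip_width: 0.116
[ 0.938  0.562 -0.339  1.881  0.265  0.742 -0.185] [ 0.3563 -0.3761  0.2387] [-1.571  0.    -2.206]
```

```bash
python3 -m creep '[[[0.0144,0.0247,-0.015],[0,0,0.067]],[[0.0144,0.0247,-0.015],[0,0,0.067]],[[0.0144,0.0247,-0.015],[0,0,0.067]],[[0.0144,0.0247,-0.015],[0,0,0.067]],[[0.0144,0.0247,-0.015],[0,0,0.067]],[[0.0144,0.0247,-0.015],[0,0,0.067]],[[0.0144,0.0247,-0.015],[0,0,0.067]],[[0.0144,0.0247,-0.015],[0,0,0.067]]]'; python3 - <<'E'
from h import *
import cv2
s=r.observe();print(s["joint_positions"].round(3),s["tool_pos"].round(4),s["tcp_rot"].round(3))
a=r.grab_frame("top");b=r.grab_frame("side")
print(proj("top",s["tool_pos"]),proj("side",s["tool_pos"]))
A=cv2.resize(a[100:300,240:440],(400,400),interpolation=2);B=cv2.resize(b[100:300,230:430],(400,400),interpolation=2)
cv2.imwrite("pics/1.png",np.hstack([A,B])[:,:,::-1])
E
```

```text
t: 2.1
tool_pos: [0.4714, -0.1785, 0.1183]
tcp_rot: [-1.57, 0.0, -1.67]
wrist_force: [0.1, 0.2, -0.0]
grip_width: 0.004
[ 0.462  0.744 -0.312  2.028  0.506  0.443 -0.334] [ 0.4714 -0.1785  0.1183] [-1.57  0.   -1.67]
(np.float64(419.02737849653886), np.float64(236.82166985754137)) (np.float64(420.85576286316814), np.float64(163.99214645954237))
```

View pics/1.png

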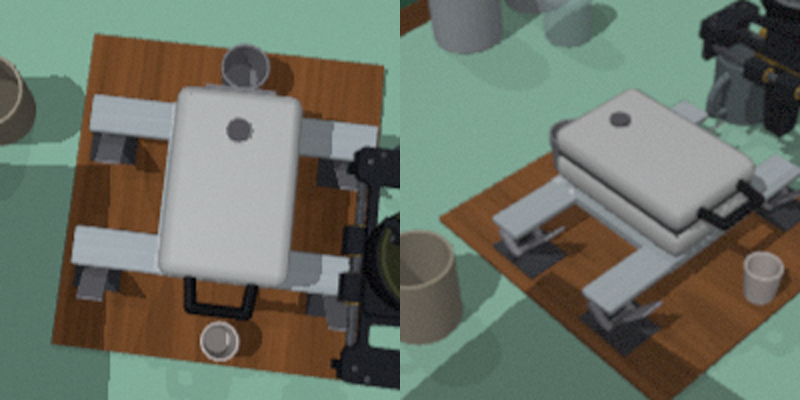

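The finger is above the front right corner: its tip is at about (782,128) in the right-hand crop, as projected. The iron and cups haven't moved. Descending.

```bash
python3 -m creep '[[[0,0,-0.015],[0,0,0]],[[0,0,-0.015],[0,0,0]],[[0,0,-0.01],[0,0,0]],[[0,0,-0.008],[0,0,0]],[[0,0,-0.004],[0,0,0]],[[0,0,0],[0,0,0]]]';python3 -m creep '[[[0,0,-0.002],[0,0,0]],[[0,0,-0.002],[0,0,0]],[[0,0,-0.002],[0,0,0]],[[0,0,0],[0,0,0]]]'
```

```text
t: 2.95
tool_pos: [0.4706, -0.1801, 0.0667]
tcp_rot: [-1.571, -0.0, -1.674]
wrist_force: [-0.9, -0.6, -0.9]
grip_width: 0.006
t: 3.45
tool_pos: [0.4706, -0.18, 0.0606]
tcp_rot: [-1.571, 0.0, -1.674]
wrist_force: [-0.7, -0.1, -0.1]
grip_width: 0.004
```

```bash
for i in 1 2; do python3 -m creep '[[[0,0,-0.001],[0,0,0]],[[0,0,-0.001],[0,0,0]],[[0,0,0],[0,0,0]]]'|sed -n '2p;4p'; done
```

```text
tool_pos: [0.4707, -0.1801, 0.0587]
wrist_force: [-0.2, -0.0, -0.1]
tool_pos: [0.4706, -0.1801, 0.0568]
wrist_force: [-0.8, -0.1, 3.1]
```

```bash
python3 -m creep '[[[0,0,-0.001],[0,0,0]],[[0,0,-0.001],[0,0,0]],[[0,0,0],[0,0,0]]]'|sed -n '2p;4p'
```

```text
tool_pos: [0.4705, -0.1802, 0.0547]
wrist_force: [-1.3, -0.8, 3.0]
```

```bash
for i in 1 2 ; do python3 -m creep '[[[0,0,-0.001],[0,0,0]],[[0,0,-0.001],[0,0,0]],[[0,0,0],[0,0,0]]]'|sed -n '2p;4p'; done
```

```text
tool_pos: [0.4704, -0.1802, 0.0526]
wrist_force: [-1.2, -0.5, 2.7]
tool_pos: [0.4703, -0.1802, 0.0509]
wrist_force: [-4.1, -0.9, 6.1]
```

```bash
python3 -m creep '[[[0,0,-0.001],[0,0,0]],[[0,0,0],[0,0,0]]]'|sed -n '2p;4p'; python3 - <<'E'
from h import *
import cv2
a=r.grab_frame("top");b=r.grab_frame("side")
A=cv2.resize(a[100:300,240:440],(400,400),interpolation=2);B=cv2.resize(b[100:300,230:430],(400,400),interpolation=2)
cv2.imwrite("pics/2.png",np.hstack([A,B])[:,:,::-1])
E
```

```text
tool_pos: [0.4703, -0.1803, 0.0506]
wrist_force: [-4.4, -0.7, 14.4]
```

View pics/2.png

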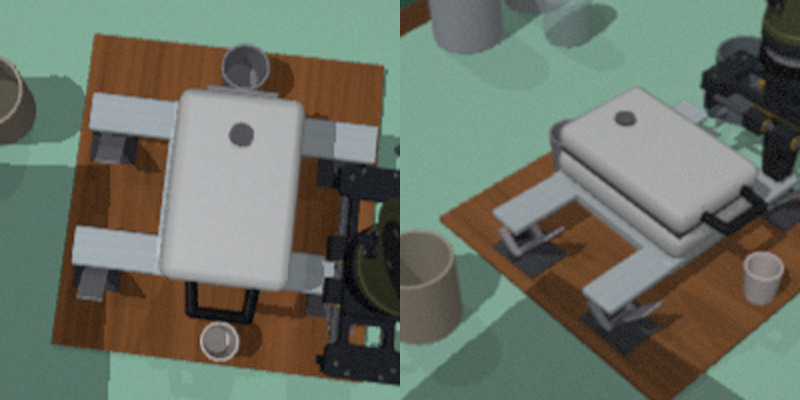

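The front right corner gave way: it sank about 7 mm at roughly 3 N, then came to a hard stop at 14 N. I'll lift straight up and check the tab.

```bash
python3 -m creep '[[[0,0,0.003],[0,0,0]],[[0,0,0.005],[0,0,0]],[[0,0,0.015],[0,0,0]],[[0,0,0.03],[0,0,0]],[[0,0,0.03],[0,0,0]],[[-0.03,-0.03,0.02],[0,0,0]],[[-0.05,-0.05,0.02],[0,0,0]],[[-0.05,-0.05,0],[0,0,0]]]'; python3 - <<'E'
from h import *
import cv2
a=r.grab_frame("top");b=r.grab_frame("side")
A=cv2.resize(a[140:290,340:440],(400,600),interpolation=2);B=cv2.resize(b[140:290,360:460],(400,600),interpolation=2)
cv2.imwrite("pics/3.png",np.hstack([A,B])[:,:,::-1])
E
```

```text
t: 6.68
tool_pos: [0.3544, -0.2981, 0.171]
tcp_rot: [-1.567, -0.001, -1.672]
wrist_force: [0.6, -1.6, -0.1]
grip_width: 0.007
```

View pics/3.png

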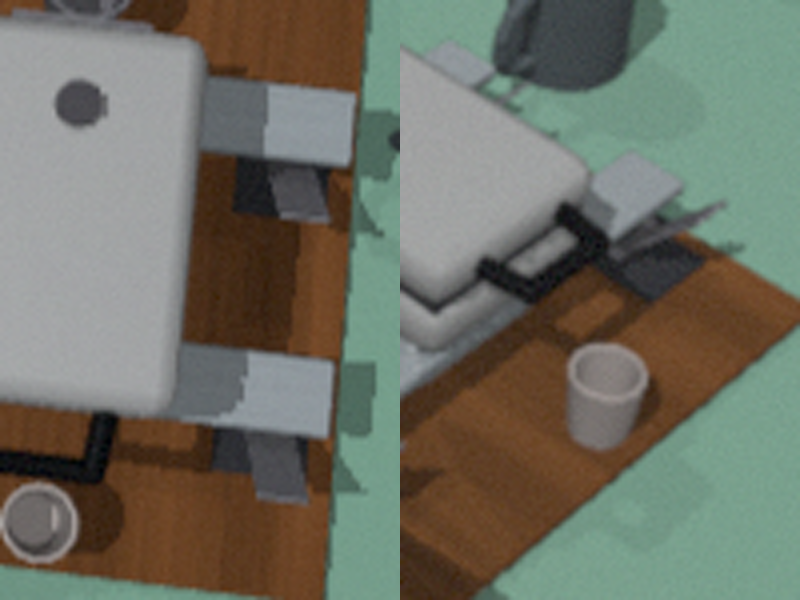

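The tab's free end is centred at about (282,500) in the top crop and about (722,207) in the side crop. I'll triangulate it.

```bash
python3 - <<'E'
from h import *
u=(340+282/4-.4,140+499/4-.4);v=(360+320/4-.4,140+208/4-.4)
o1,d1=ray("top",*u);o2,d2=ray("side",*v)
A=np.stack([d1,-d2],1);k=np.linalg.lstsq(A,o2-o1,rcond=None)[0]
print(o1+d1*k[0],o2+d2*k[1])
for z in(.068,.072):print(px("top",*u,z))
print(px("top",340+275/4-.4,140+445/4-.4,.05))
E
```

```text
[ 0.42009783 -0.17161908  0.0741589 ] [ 0.41507289 -0.17453215  0.07494428]
[ 0.4199858  -0.17308633  0.068     ]
[ 0.42005856 -0.1721334   0.072     ]
[ 0.44637953 -0.17434805  0.05      ]
```

```bash
python3 -m creep '[[[0.02,0.034,0],[0,0,0]],[[0.02,0.034,0],[0,0,0]],[[0.02,0.034,0],[0,0,0]],[[0.02,0.033,-0.02],[0,0,0]],[[0,0,-0.03],[0,0,0]],[[0,0,-0.02],[0,0,0]],[[0,0,0],[0,0,0]]]'
```

```text
t: 7.65
tool_pos: [0.4338, -0.1607, 0.0987]
tcp_rot: [-1.573, 0.001, -1.672]
wrist_force: [0.2, 0.3, -0.2]
grip_width: 0.002
```

```bash
python3 -m creep '[[[-0.011,-0.013,0],[0,0,0]],[[0,0,-0.01],[0,0,0]],[[0,0,-0.006],[0,0,0]],[[0,0,0],[0,0,0]]]'; python3 - <<'E'
from h import *
import cv2
a=r.grab_frame("top");b=r.grab_frame("side")
A=cv2.resize(a[140:290,340:440],(400,600),interpolation=2);B=cv2.resize(b[140:290,360:460],(400,600),interpolation=2)
cv2.imwrite("pics/4.png",np.hstack([A,B])[:,:,::-1])
E
```

```text
t: 8.15
tool_pos: [0.423, -0.1746, 0.0834]
tcp_rot: [-1.571, 0.0, -1.674]
wrist_force: [0.1, -0.3, -0.3]
grip_width: 0.006
```

View pics/4.png

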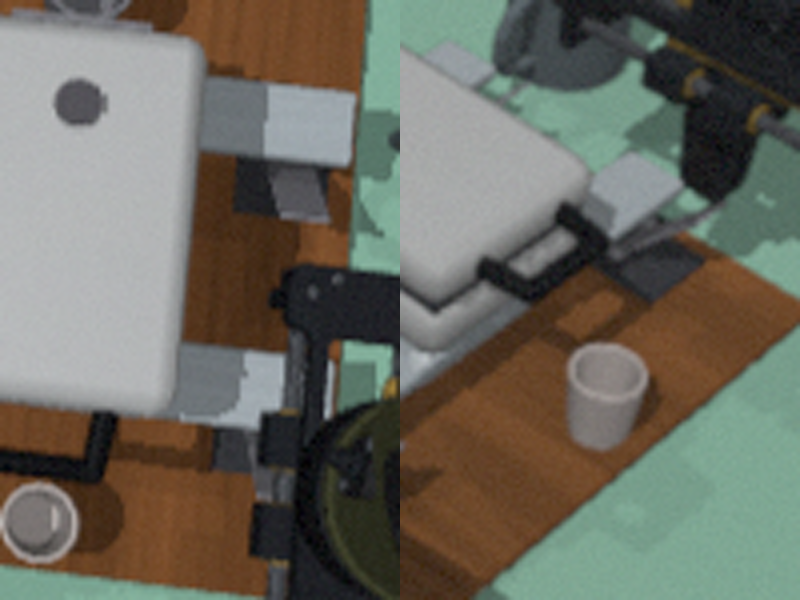

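The fingertip, at about (715,195) in the side crop, sits just above the tab's free end. Pressing down.

```bash
for i in 1 2 3; do python3 -m creep '[[[0,0,-0.003],[0,0,0]],[[0,0,-0.003],[0,0,0]],[[0,0,-0.003],[0,0,0]],[[0,0,-0.003],[0,0,0]]]'|sed -n '2p;4p'; done
```

```text
tool_pos: [0.423, -0.1747, 0.0715]
wrist_force: [0.2, -0.4, 0.3]
tool_pos: [0.417, -0.1746, 0.0596]
wrist_force: [-10.9, 3.0, 10.6]
tool_pos: [0.4236, -0.1747, 0.0476]
wrist_force: [-0.2, 0.8, 0.2]
```

```bash
python3 - <<'E'
from h import *
import cv2
s=r.observe();print(s["tool_pos"],s["wrist_force"])
a=r.grab_frame("top");b=r.grab_frame("side")
A=cv2.resize(a[140:290,340:440],(400,600),interpolation=2);B=cv2.resize(b[140:290,360:460],(400,600),interpolation=2)
cv2.imwrite("pics/5.png",np.hstack([A,B])[:,:,::-1])
E
```

```text
[ 0.42362702 -0.17474292  0.0475592 ] [-0.18166067  0.83807326  0.24171796]
```

View pics/5.png

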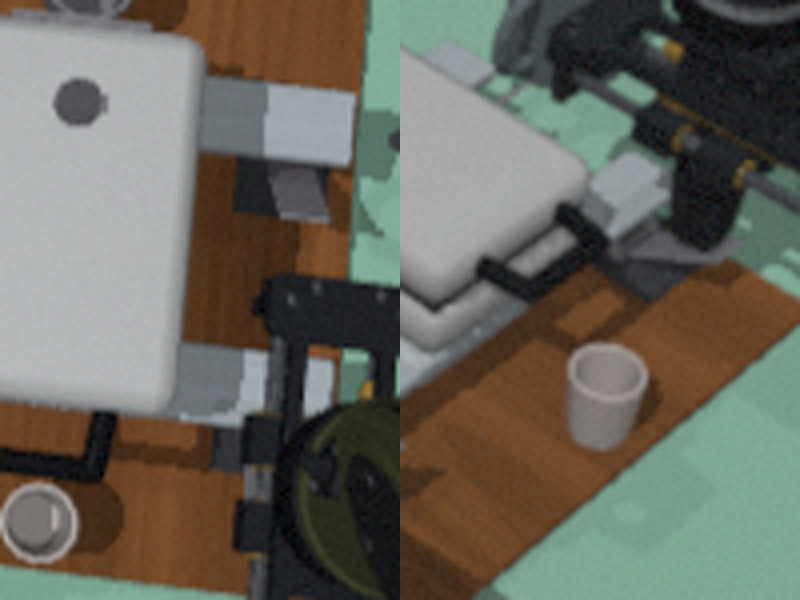

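The tab is going down under the finger after a stick-slip, and the iron hasn't moved. Continuing.

```bash
for i in 1 2 3; do python3 -m creep '[[[0,0,-0.002],[0,0,0]],[[0,0,-0.002],[0,0,0]],[[0,0,-0.002],[0,0,0]],[[0,0,-0.002],[0,0,0]]]'|sed -n '2p;4p'; done
```

```text
tool_pos: [0.4228, -0.1748, 0.0397]
wrist_force: [-0.7, 0.6, 2.6]
tool_pos: [0.4227, -0.1748, 0.0316]
wrist_force: [-1.4, 0.1, 3.1]
tool_pos: [0.4227, -0.1748, 0.0236]
wrist_force: [-0.6, 0.5, 2.3]
```

```bash
for i in 1 2; do python3 -m creep '[[[0,0,-0.0015],[0,0,0]],[[0,0,-0.0015],[0,0,0]],[[0,0,0],[0,0,0]]]'|sed -n '2p;4p'; done
```

```text
tool_pos: [0.4233, -0.1747, 0.0205]
wrist_force: [0.3, -0.2, -0.1]
tool_pos: [0.4234, -0.1746, 0.0178]
wrist_force: [-1.7, 0.3, 2.9]
```

```bash
for i in 1 2; do python3 -m creep '[[[0,0,-0.001],[0,0,0]],[[0,0,0],[0,0,0]]]'|sed -n '2p;4p'; done
```

```text
tool_pos: [0.4234, -0.1747, 0.0176]
wrist_force: [-1.8, 0.7, 12.7]
tool_pos: [0.4234, -0.1747, 0.0174]
wrist_force: [-3.5, 1.5, 23.0]
```

Hard stop at z = 17.5 mm with 23 N, which matches the flat height of 18 mm. Lifting clear to look.

```bash
python3 -m creep '[[[0,0,0.003],[0,0,0]],[[0,0,0.01],[0,0,0]],[[0,0,0.03],[0,0,0]],[[0,0,0.04],[0,0,0]],[[0,0,0.04],[0,0,0]],[[-0.03,-0.03,0.02],[0,0,0]],[[-0.05,-0.05,0.02],[0,0,0]],[[-0.05,-0.05,0],[0,0,0]]]';python3 -m creep '[[[-0.01,-0.05,0],[0,0,0]],[[0,0,0],[0,0,0]],[[0,0,0],[0,0,0]]]'; python3 - <<'E'
from h import *
import cv2
a=r.grab_frame("top");b=r.grab_frame("side")
cv2.imwrite("pics/6t.png",cv2.resize(a[90:310,190:510],(800,550),interpolation=2)[:,:,::-1])
cv2.imwrite("pics/6s.png",cv2.resize(b[100:310,200:470],(771,600),interpolation=2)[:,:,::-1])
B=cv2.resize(b[170:230,390:470],(800,600),interpolation=2);cv2.imwrite("pics/6z.png",B[:,:,::-1])
E
```

```text
t: 13.6
tool_pos: [0.3067, -0.293, 0.1769]
tcp_rot: [-1.567, -0.001, -1.673]
wrist_force: [0.6, -1.9, -0.4]
grip_width: 0.006
t: 13.98
tool_pos: [0.2969, -0.3408, 0.1757]
tcp_rot: [-1.57, 0.001, -1.674]
wrist_force: [0.4, 0.3, 0.4]
grip_width: 0.002
```

View pics/6t.png

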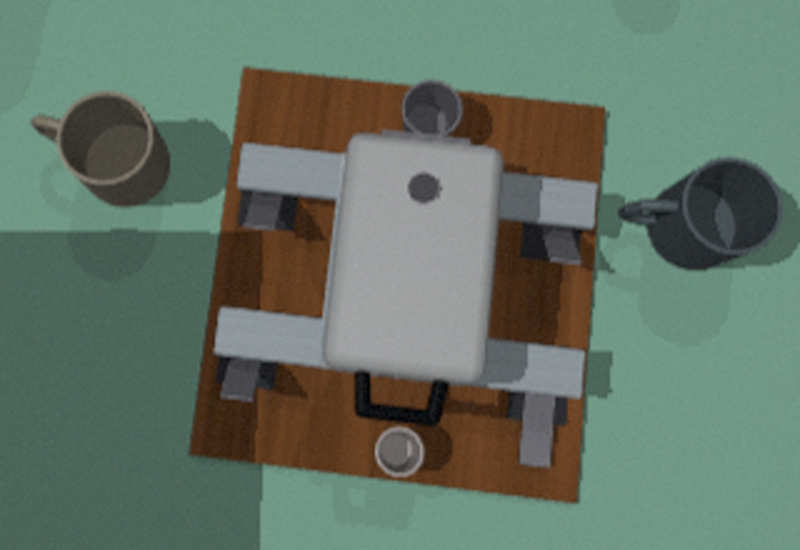

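View pics/6s.png

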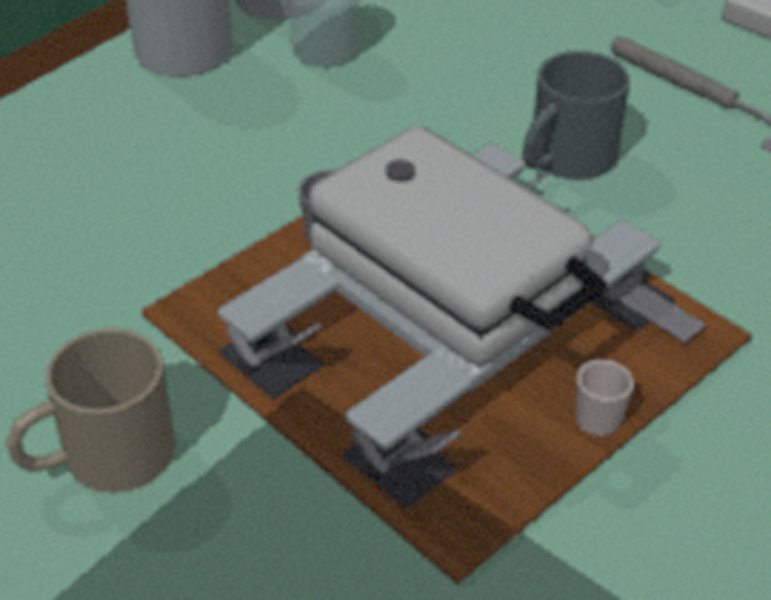

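View pics/6z.png

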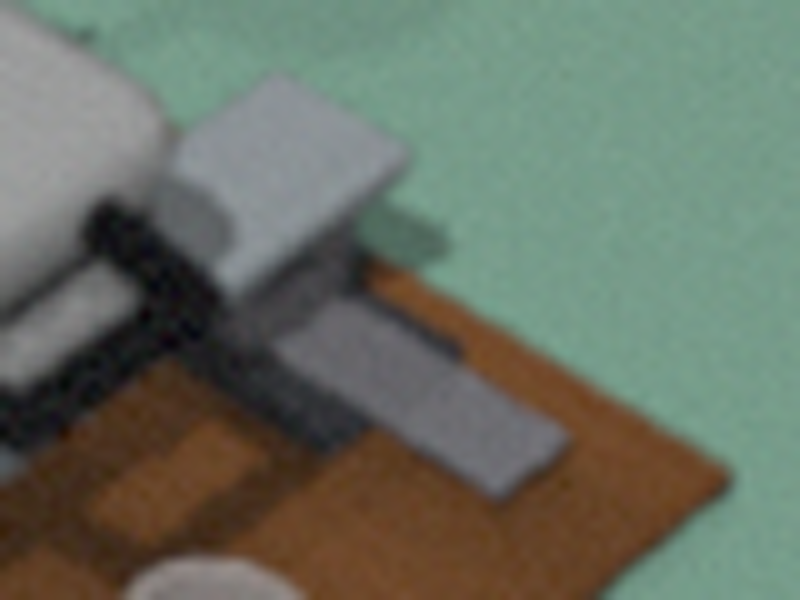

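```bash
python3 - <<'E'
from h import *
o1,d1=ray("top",190+536/2.5-.3,90+466/2.5-.3);o2,d2=ray("side",390+53.6-.45,170+46.8-.45)
k=np.linalg.lstsq(np.stack([d1,-d2],1),o2-o1,rcond=None)[0]
print(o1+d1*k[0],o2+d2*k[1]); r.close_job()
E
```

```text
[ 0.39457723 -0.17274602  0.01516413] [ 0.39417371 -0.17298345  0.01523657]
the job is handed in; nothing more can be done
```

The front right corner is the one that rocks. I pressed that corner's shim fully flat and handed the job in at about 14 s of robot time.

- **Finding the corner:** I pressed the front right corner first. It sank about 7 mm at roughly 3 N, then stopped hard at 14 N. A firm corner gives under 1.5 mm, so I did not test the other three.
- **Pressing the shim:** The tab stuck and slipped once on the way down, with about 11 N sideways for a moment. It reached a hard stop at 17.5 mm height with 23 N, against the stated 18 mm when flat.
- **Last pictures:** The front right tab lies flat. The triangulated height of its end was about 15 mm, which agrees within the camera error. The other three shims are still standing. The iron, both mugs, the measuring cup and the egg cup look unmoved. The arm is well clear and touches nothing.

The stereo check of the standing tab's free end before pressing disagreed by about 5 mm between the two views, so I used the top view's position. No other check failed.

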